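Lay the connecting rod down on its padded rest

TASK

The connecting rod is standing up on the foot pad of the laying-down fixture. With open fingers and without gripping or lifting it, tip it over towards the padded rest and ease it down slowly, supported all the way, so that it never drops; leave it lying on its side across the rest, straight along the fixture, with its foot still on the foot pad. Do not disturb the other parts on the bench.

Things in the scene. Friction and masses are not known exactly. Their poses are not given: they have to be found in the camera images.
- rod: The only standing connecting rod: bare steel, cap off, 191 mm tall, 0.5 to 0.85 kg, mass centre about 80 mm up. Origin: centre of its underside; z up the rod, x through its thickness, y across. Forked big end (foot) 34 mm thick (x), 86 wide, 41 high; shank 24 thick, 29 wide; round small end on top 30 thick, 46 in diameter. Its -x face looks to the padded rest, within 5 degrees of the fixture's yaw.
- rod_eye (a point): Centre of the rod's small-end eye, 168 mm up the rod's z axis from its origin, on its centre line.
- rod_edge (a point): Middle of the foot's lower front edge, 17 mm from the rod's origin along its -x. The rod turns about this edge when tipped towards the rest; it grips the rubber and does not slide under a light push. Past about 12 degrees of lean the rod falls by itself unless a finger on the rest's side holds it back; open fingers can stand on both sides of the small end.
- fixture: Fixed grey base plate, 210 x 130 mm, 8 mm thick. Origin on the bench; x along the plate from padded rest to foot pad (plate from x = -75 to +135 mm), y across, z up. Beyond x = -75 is open bench: the lying rod's small end reaches over it to about x = -114, its underside some 50 mm above the bench, so a finger has room under it.
- pad (a point): Centre of the rubber foot pad's top, at fixture x = 66 mm, 12 mm above the bench. The pad is 88 mm (x) by 110 mm (y). The rod starts on it with its origin at about fixture x = 90 mm. Just behind it is an aluminium heel stop, fixture x = 113 to 128 mm, top 26 mm above the bench.
- rest: Padded rest, the stop the rod lands on: fixed block 30 mm (x) by 100 mm (y), 34 mm tall, black rubber top. Origin: centre of its underside, at fixture x = -50 mm, 8 mm above the bench; its top is 42 mm above the bench. The rod lying on it, foot edge on the pad, leans about 78 degrees from upright, small end slightly raised.
- piston: Bystander: aluminium piston, 81 mm across, 56 mm tall, standing. Origin under its centre.
- rod_cap: Bystander: half-round steel bearing cap, 88 mm wide, 34 mm tall, lying. Origin on the bench at the centre of its half bore.
- socket: Bystander: steel socket, 28 mm across, 38 mm tall, standing. Origin under its centre.
- wrench: Bystander: flat wrench 190 mm long, lying. Origin under its middle.
- screwdriver: Bystander: screwdriver 200 mm long, lying. Origin under its middle.
- oil_bottle: Bystander: black plastic bottle, 60 mm across, 170 mm tall, standing. Origin under its centre.
- bearing_ring: Bystander: steel bearing ring, 72 mm across, 24 mm tall, lying flat. Origin under its centre.
Things that resemble listed ones, but are neither listed nor needed, are in the scene too. What is shaped like the rod but blue is not meant.

How it is judged (in metres and radians):
On the way:
1. the rod is being eased over: it leans between 30 and 65 degrees for at least 0.2 s (angle between rod's own z axis and vertical between 0.52 and 1.13 rad), for 0.2 s.
At the end, for the whole second after the job is handed in: The rod is at rest across the padded rest (73 to 84 degrees from upright, pressing it with over 0.5 N), origin 45 to 113 mm and eye -125 to -60 mm along the fixture's x, both within 35 mm of its centre line, rolled by less than 0.25 rad (angle between rod's own z axis and vertical between 1.27 and 1.47 rad and x of rod_eye in the frame of fixture between -0.125 and -0.06 m and y of rod_eye in the frame of fixture between -0.035 and 0.035 m and x of rod in the frame of fixture between 0.045 and 0.113 m and y of rod in the frame of fixture between -0.035 and 0.035 m and angle between the y axis of rod and the y axis of fixture, either way round below 0.25 rad and contact force between rod and rest above 0.5 N and linear speed of rod below 0.02 m/s and angular speed of rod below 0.1 rad/s); the robot touches nothing.
It fails at once if the rod drops or is flung: it turns faster than 3 rad/s (angular speed of rod above 3 rad/s).
It fails at once if the rod is lifted or carried: its foot is more than 35 mm above the foot pad (height (world z) of rod above 0.047 m).
It fails at once if the rod is gripped or pressed hard: over 35 N from the fingers (contact force between the fingers and rod above 35 N).
It fails at once if another part on the bench is moved by more than 25 mm (distance of any of piston, rod_cap, socket, wrench, screwdriver, oil_bottle, bearing_ring from where it was at the start of the episode above 0.025 m).
It also fails if it takes over 48 s, if anything falls off the work surface, if the arm or the gripper's body presses on something with over 40 N, if the wrist force passes 120 N, or if a joint passes its speed limit or range.

ROBOT

A 6-joint arm with a two-finger parallel gripper is mounted at the origin on the work surface. World frame = base frame: x ahead of the robot, y to its left, z up, the work surface at z = 0. Lengths are in mm, angles in rad, forces in N, time in s.
With the tool pointing down it reaches from about 275 to 1000 mm from the base axis. Payload 8.4 kg.
Tool frame: the origin (TCP) lies at the very end of the fingers, on their centre line; the grasp point (between the pads) lies 19 mm behind it; z points along the fingers, y is the direction in which the jaws open and shut (so a half turn about z gives the same grasp; the last joint's range is limited). The gripper opens to 85 mm and grips with 20 to 120 N. Pads are 22 mm wide; open, the fingers measure 114 mm over their backs; the gripper's body (76 mm by 85 mm) begins 54 mm behind the grasp point. The pads swing forward as they close: fully open they stand 13 mm farther back than shut.
Start: joints at [-1.261, 0.353, 1.633, -0, 1.155, -0.002], TCP at [191.731, -594.867, 191.481] pointing down, gripper open.
Joint ranges: [-2.63, 2.63], [-0.92, 2.1], [0.06, 2.66], [-1.3, 4.44], [0, 2.69], [-3.02, 3.02]. Speed limits (rad/s): [2.22, 2.22, 2.79, 3.14, 3.14, 3.14].

INTERFACE

Orientations are given as [roll, pitch, yaw] about the fixed x, y, z axes, in that order (R = Rz(yaw) Ry(pitch) Rx(roll)).
In Python, from rig import sense, grab_frame, get_calibration, sign_off, boxes_of, trace gives the robot as it stands.
- The arm moves only by the tool servo_tool, never from a script. Its argument "rows" is a list of rows, each a list of 3 entries, a list of its own where there are three numbers: the finger opening in mm, from 0 to 85.4, then the shift along the tool's x, y, z in mm, then the turn, a rotation vector about the tool's x, y, z in degrees. A call has 1 to 8 rows; each row shifts and turns the commanded pose from where the row before left it, along the tool's axes as they then stand; what a row does not reach is not made up. A row lasts 1/8 s, in which the tool goes at most 62.5 mm and 10.7 degrees, less where a joint would pass 70% of its speed; a pose out of reach is approached as far as the arm can. A call is refused whole if a number of a shift passes 62.5 or a number of a turn 10.7, either way. A call with a gripper value outside its range is refused whole. The fingers move at their own pace and stop on an object; "force" is the grip in N (left out, the last holds). Time passes only in rows, so rows that do not move let the fingers close. It gives the time, the measured TCP pose, the force and the opening at its end, in the units of the state.
- sense(): the state, without advancing time (a new reading comes with each control period).
- grab_frame(name): name is "scene" or "top"; returns the picture (480x640x3 uint8, blue, green, red); there is no depth.
- get_calibration(name): a dict with "intrinsics" (3x3 intrinsics, pixels), "world_to_cam" (4x4, takes a point from world to camera coordinates). Camera axes: x right, y down, z forward; pixel columns grow to the right and rows downward; lengths in mm; the calibration is good to about 2 mm. A picture is of the moment at which its call begins. get_calibration takes no time and is no camera call.
- sign_off(): hands the job in, once; it reports no verdict.
Trained networks look in the newest picture that a camera, given by its name, has taken for a name from the list of things; names that differ only in an ending like _2 or _b are one class to them, and where a whole thing is asked for, a point or a joint stands for the part that bears it (a point fixed in the world has none). Each returns a list of dicts, best first, with "conf" (0 to 1); they miss things now and then, are a little off and sometimes report something else, mostly with a low value. They report only what shows in the picture. A call takes as long as a camera call. They do not tell look-alikes from the thing itself.
- boxes_of(camera, thing): "centre" ([x, y, z] in mm, in the coordinates of the camera as it stood for that picture, good to about 4 mm: the middle of the surface that is visible of it).
- trace(camera, thing): "mask" (480x640 bool, what is visible of it).
The state is a dict: "clock": time; "qpos": joint angles; "qvel": joint speeds; "joint_efforts": joint torques, N m; "eef_pos": TCP position; "tcp_rot": TCP orientation; "contact_force": force on the tool from outside, world axes, zero at the start; "wrist_torque": the same for the moment, N m; "opening": opening from 0.0 (shut) to 1.0 (fully open).
Only numpy, scipy, OpenCV 4.12 (cv2) and the standard library are available. Lean on these libraries where they do the work, as an engineer would, in place of code of your own. Each camera call takes 0.05 s, during which the arm holds its last target. There are 200 camera calls.

## Working session

There is one attempt and no reset: what is moved stays moved. The work goes in short steps, Python scripts to look and compute and a tool call to move; the robot and the scene stay as the last step left them, time stands still between calls to the robot, and variables do not carry over. Pictures are saved under pics/ and viewed, about 8 in all and at most 12, crops included, and the job is handed in when it is done.

Besides the shell and the picture viewer there is one more tool, called after "Emit:" as a command line: name --argument value ..., lists and objects as JSON in quotes. servo_tool: Moves the arm, as the interface text tells. Its arguments: {"type":"object","properties":{"rows":{"type":"array","items":{"type":"array"}},"force":{"type":"number"}},"required":["rows"]}

```bash
mkdir -p pics; ls
cat > h.py <<'E'
import numpy as np, cv2
from rig import *
def w(cam,p):
    T=np.linalg.inv(get_calibration(cam)["world_to_cam"]); return T[:3,:3]@np.array(p)+T[:3,3]
def ray(cam,u,v,z):
    c=get_calibration(cam);T=np.linalg.inv(c["world_to_cam"]);d=T[:3,:3]@np.linalg.inv(c["intrinsics"])@[u,v,1];o=T[:3,3]
    return o+d*(z-o[2])/d[2]
def px(cam,P):
    c=get_calibration(cam);q=np.array(c["world_to_cam"])@np.r_[P,1];q=np.array(c["intrinsics"])@q[:3];return q[:2]/q[2]
E
python3 - <<'E'
from h import *
s=sense();print(s)
for c in("scene","top"):
    cv2.imwrite(f"pics/{c}0.png",grab_frame(c))
    for t in("rod","rod_eye","fixture","rest","pad"):
        try:print(c,t,[(round(b["conf"],2),w(c,b["centre"]).round()) for b in boxes_of(c,t)])
        except Exception as e:print(c,t,e)
E
```

```text
pics
{'clock': 0.0, 'qpos': array([-1.26136765e+00,  3.53650950e-01,  1.63414349e+00,  1.79588547e-05,
        1.15518379e+00, -2.40562152e-03]), 'qvel': array([ 0.0009773 , -0.00117522,  0.00033489,  0.00087072, -0.00142075,
       -0.00018583]), 'joint_efforts': array([ 3.41566854e-03, -6.05249119e+01, -3.42060971e+01,  2.18900877e-04,
        9.46690910e-03, -1.43083378e-05]), 'eef_pos': array([ 191.59389902, -594.35062151,  190.75596114]), 'tcp_rot': array([-3.14020712e+00, -1.97530520e-05,  3.11827022e-01]), 'contact_force': array([ 0.88296584, -0.05265936,  0.10862097]), 'wrist_torque': array([-0.02834101,  0.03225438,  0.006267  ]), 'opening': 0.9990241744258744}
scene rod [(0.98, array([654., 236.,  92.])), (0.96, array([ 749., -187.,   78.])), (0.92, array([648., -19.,  99.]))]
scene rod_eye [(0.93, array([652., 242.,  87.])), (0.84, array([ 746., -183.,   78.])), (0.77, array([655., -17.,  98.])), (0.29, array([573.,  -2.,  13.]))]
scene fixture [(0.71, array([572.,  -2.,  10.]))]
scene rest [(0.81, array([514., -11.,  48.])), (0.34, array([650., -16., 100.]))]
scene pad [(0.86, array([571.,  -6.,  13.]))]
top rod [(0.97, array([641., -24.,  91.])), (0.64, array([ 734., -186.,  101.])), (0.62, array([629., 235.,  90.])), (0.4, array([569., -18.,  15.]))]
top rod_eye [(0.83, array([ 738., -186.,   99.])), (0.77, array([632., 234.,  95.])), (0.74, array([643., -24.,  92.])), (0.33, array([657., 393.,  23.]))]
top fixture [(0.95, array([566., -21.,   7.])), (0.4, array([506., -12.,  41.]))]
top rest [(0.8, array([505., -16.,  38.]))]
top pad [(0.92, array([570., -20.,  19.]))]
```

```bash
python3 -c "
from h import *
for c in('scene','top'):print(c,np.linalg.inv(get_calibration(c)['world_to_cam'])[:3,3])"
```

```text
scene [1155.30079955  249.24394204 1140.37031641]
top [431.70791935 -16.33432667 997.75818903]
```

View pics/scene0.png

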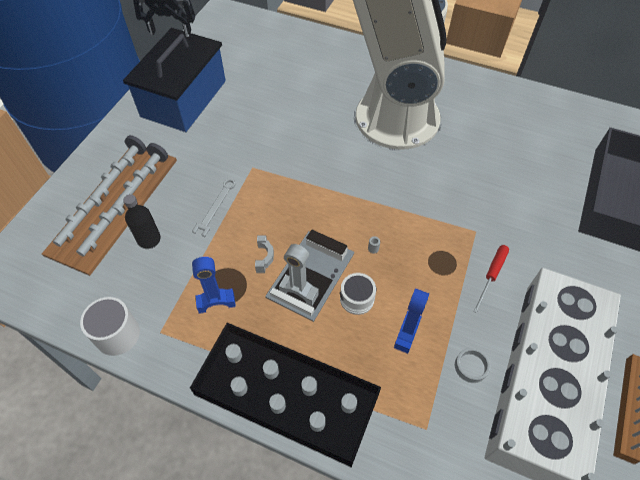

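View pics/top0.png

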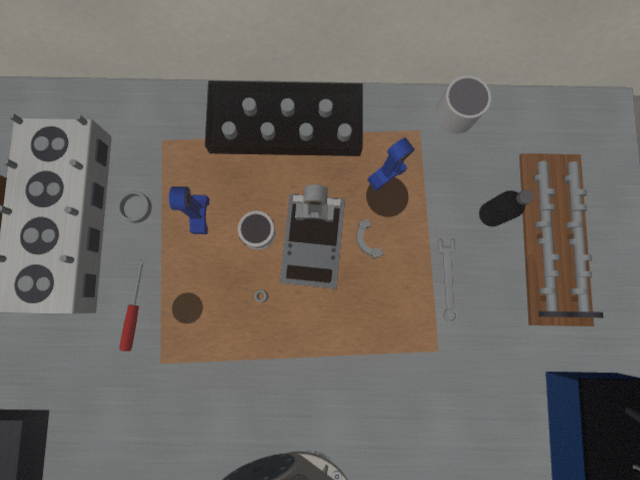

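The steel rod on the fixture shows at (297,268) in scene and (315,200) in top. The look-alikes at scene (210,285) and (412,320) are blue, so they are not meant. Next I'll take one enlarged crop to confirm this and to fit the fixture yaw.

Run:
```python
from h import *
im=grab_frame("top")
cv2.imwrite("pics/crop1.png",cv2.resize(im[170:300,255:375],None,fx=4.5,fy=4.5,interpolation=cv2.INTER_CUBIC))
for t,z in(("fixture",8),("rest",42),("pad",12)):
    for m in trace("top",t)[:1]:
        k=m["mask"].astype(np.uint8);n=np.argwhere(k)[:,::-1]
        P=np.array([ray("top",u,v,z)[:2] for u,v in n],np.float32);r=cv2.minAreaRect(P);print(t,m["conf"],r,P.mean(0))
s=grab_frame("scene")
cv2.imwrite("pics/crop2.png",cv2.resize(s[215:335,235:395],None,fx=4.5,fy=4.5,interpolation=cv2.INTER_CUBIC))
```

```text
Traceback (most recent call last):
  File "h.py", line 6, in ray
    c=get_calibration(cam);T=np.linalg.inv(c["world_to_cam"]);d=T[:3,:3]@np.linalg.inv(c["intrinsics"])@[u,v,1];o=T[:3,3]
ValueError: time passes only in moves, steps and waits
```

View pics/crop1.png

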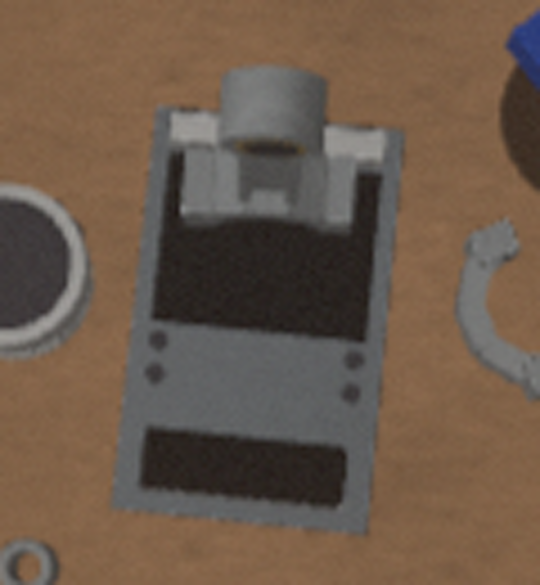

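The top crop confirms the bare-steel rod standing at the heel end. The fixture corners are at about (157,107), (402,128), (113,508) and (367,532) in crop pixels, and the foot's front lower edge runs from (183,215) to (350,228).

```bash
cat > h.py <<'E'
import numpy as np, cv2
from rig import *
C={c:get_calibration(c) for c in("scene","top")}
for c in C.values(): c["T"]=np.linalg.inv(c["world_to_cam"]);c["Ki"]=np.linalg.inv(c["intrinsics"])
def w(cam,p):
    T=C[cam]["T"]; return T[:3,:3]@np.array(p)+T[:3,3]
def ray(cam,u,v,z):
    T=C[cam]["T"];d=T[:3,:3]@C[cam]["Ki"]@[u,v,1];o=T[:3,3]
    return o+d*(z-o[2])/d[2]
def px(cam,P):
    q=np.array(C[cam]["world_to_cam"])@np.r_[P,1];q=np.array(C[cam]["intrinsics"])@q[:3];return q[:2]/q[2]
E
python3 - <<'E'
from h import *
f=lambda p,z:ray("top",p[0]/4.5+255-.4,p[1]/4.5+170-.4,z)
c=[f(p,8) for p in((157,107),(402,128),(113,508),(367,532))]
print(np.round(c,1))
TL,TR,BL,BR=c
d=(TL+TR-BL-BR)/2;print("len",np.linalg.norm(d),"wid",np.linalg.norm(TL-TR),np.linalg.norm(BL-BR),"yaw",np.degrees(np.arctan2(d[1],d[0])))
e=(TL-TR)+(BL-BR);print("yaw from y",np.degrees(np.arctan2(-e[0],e[1])))
ctr=sum(c)/4;print("ctr",ctr)
print("foot edge",f((183,215),12),f((350,228),12))
print("eye top L,R",f((221,80),175),f((328,85),175))
s=grab_frame("scene")
cv2.imwrite("pics/crop2.png",cv2.resize(s[215:335,235:395],None,fx=4.5,fy=4.5,interpolation=cv2.INTER_CUBIC))
print("scene crop px of fixture corners",[((px("scene",p)-[235,215])*4.5).round() for p in c])
E
```

```text
[[694.1  33.3   8. ]
 [685.2 -94.    8. ]
 [486.1  50.5   8. ]
 [476.2 -77.5   8. ]]
len 209.20436384431406 wid 127.66850423344299 128.43005581472968 yaw -4.627864257346302
yaw from y -4.223133453531467
ctr [585.39746248 -21.9185309    8.        ]
foot edge [636.34146388  18.43052871  12.        ] [631.03446185 -67.32398912  12.        ]
eye top L,R [662.3622833   -2.46301674 175.        ] [660.95295654 -48.79746023 175.        ]
scene crop px of fixture corners [array([348., 474.]), array([131., 370.]), array([530., 165.]), array([324.,  74.])]
```

View pics/crop2.png

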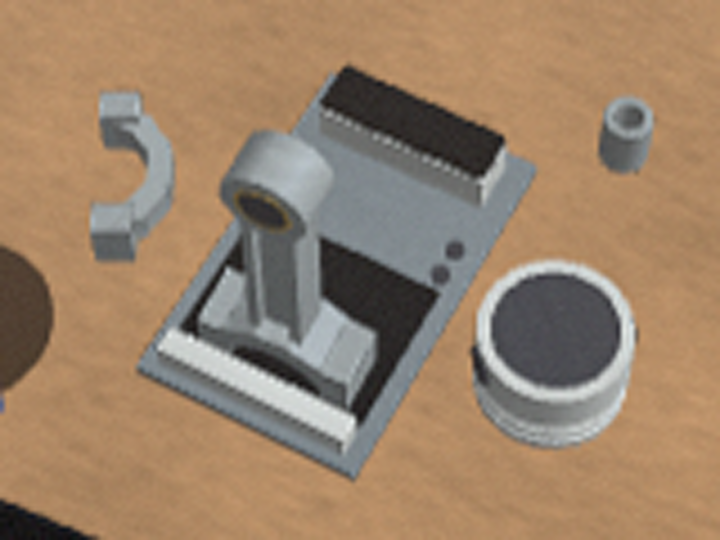

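Fixture origin is about (555.5,-19.6) with yaw about -4.4°. The rod is at about fixture (92,1), which agrees with the 90 mm given. The scene crop shows a free path to the small end. Next I'll raise the tool, move above the rod and turn it so the jaws open along the fixture's x.

Emit:
servo_tool --rows '[[85,[0,0,-55],[0,0,0]],[85,[0,0,-55],[0,0,0]],[85,[47,-31,0],[0,0,0]],[85,[47,-31,0],[0,0,0]],[85,[47,-31,0],[0,0,0]],[85,[47,-31,0],[0,0,0]],[85,[47,-31,0],[0,0,0]],[85,[47,-31,0],[0,0,0]]]'

```text
clock: 1.75
eef_pos: [404.0, -329.8, 301.7]
tcp_rot: [3.141, -0.0, 0.312]
contact_force: [0.4, 0.3, 0.2]
opening: 0.995
```

Emit:
servo_tool --rows '[[85,[47,-31,0],[0,0,0]],[85,[47,-31,0],[0,0,0]],[85,[47,-31,0],[0,0,0]],[85,[47,-31,0],[0,0,0]],[85,[47,-31,0],[0,0,0]],[85,[47,-31,0],[0,0,0]],[85,[47,-31,0],[0,0,0]],[85,[0,0,0],[0,0,-10]]]'

```text
clock: 2.75
eef_pos: [651.4, -20.5, 300.7]
tcp_rot: [-3.141, -0.0, 0.492]
contact_force: [0.7, -0.5, 0.3]
opening: 0.995
```

Emit:
servo_tool --rows '[[85,[0,0,0],[0,0,-10]],[85,[0,0,0],[0,0,-10]],[85,[0,0,0],[0,0,-10]],[85,[0,0,0],[0,0,-10]],[85,[0,0,0],[0,0,-10]],[85,[0,0,0],[0,0,-7.7]],[85,[0,0,0],[0,0,0]]]'

```text
clock: 3.62
eef_pos: [649.6, -23.9, 301.5]
tcp_rot: [-3.142, -0.0, 1.492]
contact_force: [0.6, -0.9, 0.2]
opening: 1.0
```

```bash
python3 -c "
from rig import *;s=sense();print(s['clock'],s['qpos'],s['eef_pos'],s['tcp_rot'],s['contact_force'])"
```

```text
3.625 [-3.90472752e-02  3.14167150e-01  1.44564110e+00  1.22205477e-05
  1.38187334e+00  3.93226621e-02] [649.59126881 -23.87192908 301.46239843] [-3.14150332e+00 -8.49743008e-06  1.49242409e+00] [ 0.57297283 -0.89887512  0.18784338]
```

Emit:
servo_tool --rows '[[85,[0,-1,40],[0,0,0]],[85,[0,0,40],[0,0,0]],[85,[0,0,35],[0,0,0]],[85,[0,0,22],[0,0,0]],[85,[0,0,12],[0,0,0]],[85,[0,0,0],[0,0,0]]]'

```text
clock: 4.38
eef_pos: [648.4, -23.8, 152.0]
tcp_rot: [-3.141, 0.0, 1.492]
contact_force: [-0.1, 0.7, 0.2]
opening: 0.997
```

Run:
```python
from h import *
s=sense();print(s['clock'],s['eef_pos'],s['contact_force'])
q=[([.3536,1.6341],np.hypot(191.59,594.35),190.76),([.31417,1.44564],np.hypot(649.59,23.87),301.46),(s['qpos'][1:3],np.hypot(*s['eef_pos'][:2]),s['eef_pos'][2])]
A=[];B=[]
for (a,b),r,z in q:
    A+=[[1,0,np.sin(a),np.sin(a+b)],[0,1,np.cos(a),np.cos(a+b)]];B+=[r,z]
print(np.linalg.lstsq(A,B,rcond=None))
a=grab_frame("top")[170:300,255:375];b=grab_frame("scene")[205:325,235:395]
cv2.imwrite("pics/c3.png",np.hstack([cv2.resize(a,(369,400)),cv2.resize(b,(431,323)).copy() if 0 else cv2.copyMakeBorder(cv2.resize(b,(431,323)),0,77,0,0,0)]))
```

```text
4.375 [648.36599868 -23.76622485 152.03562156] [-0.09754167  0.70335745  0.21734163]
(array([ 25.73280807, -15.99990242, 432.84042286, 496.19096202]), array([40.28890278]), np.int32(4), array([2.45089805, 2.44283328, 0.149606  , 0.05729197]))
```

View pics/c3.png

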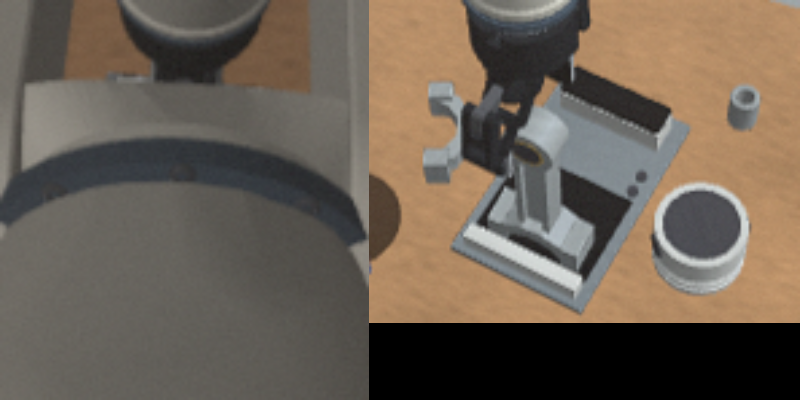

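Run:
```python
from h import *
k=431/160
for n,P in dict(tcp=(648.4,-23.8,152),body=(648.4,-23.8,225),eye=(647.3,-25.7,180),eyeback=(662,-27,180),topback=(662,-27,203),fF=(600,-20,165),fB=(697,-27,165)).items():
    print(n,((px("scene",P)-[235,205])*k+[369,0]).round(),px("scene",P).round())
s=grab_frame("scene");cv2.imwrite("pics/c4.png",cv2.resize(s[180:320,230:370],(784,784))[:600])
for t in("rod","rod_eye"):print(t,[(round(b["conf"],2),w("scene",b["centre"]).round()) for b in boxes_of("scene",t)])
```

```text
tcp [532. 159.] [296. 264.]
body [529. 110.] [294. 246.]
eye [529. 139.] [295. 257.]
eyeback [520. 154.] [291. 262.]
topback [518. 138.] [290. 256.]
fF [562. 105.] [306. 244.]
fB [501. 200.] [284. 279.]
rod [(0.76, array([650., -14.,  83.])), (0.76, array([656., 238.,  91.])), (0.66, array([ 751., -187.,   79.])), (0.62, array([ 512., -335.,    5.]))]
rod_eye [(0.96, array([654., 243.,  90.])), (0.95, array([653., -15.,  83.])), (0.79, array([ 746., -183.,   81.]))]
```

View pics/c4.png

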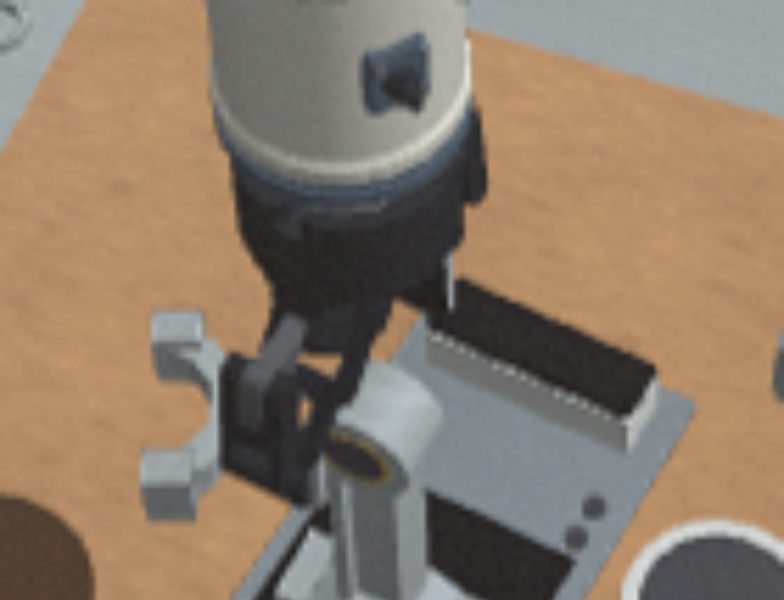

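Run:
```python
from h import *
import json
for z in (165,185,205,225,250,275,300,325,350):
    print(z,[((px("scene",(x,-24,z))-[230,180])*5.6).round() for x in(598,648,698)])
s=grab_frame("scene")[180:320,230:370]
cv2.imwrite("pics/c5.png",cv2.convertScaleAbs(cv2.resize(s[50:105,30:100],None,fx=10,fy=10,interpolation=cv2.INTER_CUBIC),alpha=1.8,beta=30))
```

```text
165 [array([421., 350.]), array([366., 453.]), array([309., 561.])]
185 [array([420., 321.]), array([364., 425.]), array([306., 534.])]
205 [array([419., 292.]), array([362., 397.]), array([303., 507.])]
225 [array([417., 262.]), array([360., 368.]), array([300., 479.])]
250 [array([416., 223.]), array([357., 330.]), array([296., 442.])]
275 [array([414., 182.]), array([355., 291.]), array([292., 405.])]
300 [array([413., 140.]), array([352., 250.]), array([288., 365.])]
325 [array([411.,  96.]), array([349., 207.]), array([283., 324.])]
350 [array([409.,  51.]), array([345., 163.]), array([278., 281.])]
```

View pics/c5.png

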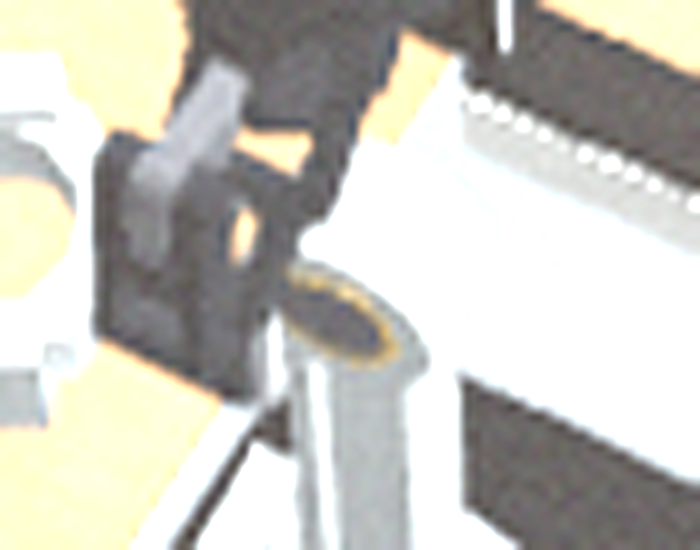

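The rod stands between the fingers. The back finger is at scene about (283,262), the eye at (294,261) and the front pad edge at (310,231). Next I'll narrow the gap slowly to cut the play, and look again.

Emit:
servo_tool --rows '[[75,[0,0,0],[0,0,0]],[68,[0,0,0],[0,0,0]],[62,[0,0,0],[0,0,0]],[57,[0,0,0],[0,0,0]],[53,[0,0,0],[0,0,0]],[50,[0,0,0],[0,0,0]],[50,[0,0,0],[0,0,0]]]' --force 20

```text
clock: 5.55
eef_pos: [648.6, -23.8, 152.5]
tcp_rot: [-3.142, -0.0, 1.493]
contact_force: [0.2, -0.4, 0.8]
opening: 0.586
```

Run:
```python
from h import *
s=sense();print(s['clock'],s['eef_pos'],s['contact_force'],s['opening'])
s=grab_frame("scene")[180:320,230:370]
cv2.imwrite("pics/c6.png",cv2.convertScaleAbs(cv2.resize(s[40:105,30:100],None,fx=9,fy=9,interpolation=cv2.INTER_CUBIC),alpha=1.4,beta=30))
f=lambda P:((px("scene",P)-[260,220])*9).round()
for z in(152,160,170,180,190,203):print(z,[f((648+d,-24-.077*d+11,z)) for d in(-25,25)],"rod back/front",[f((648+d,-24-.077*d,z)) for d in(-15,15)])
```

```text
5.55 [648.64212951 -23.76309553 152.47253987] [ 0.20422974 -0.44985147  0.82344596] 0.5855723888694997
152 [array([414., 331.]), array([311., 495.])] rod back/front [array([352., 347.]), array([289., 445.])]
160 [array([413., 314.]), array([310., 478.])] rod back/front [array([350., 330.]), array([288., 428.])]
170 [array([412., 292.]), array([308., 457.])] rod back/front [array([349., 308.]), array([286., 407.])]
180 [array([412., 269.]), array([306., 435.])] rod back/front [array([348., 286.]), array([284., 385.])]
190 [array([411., 247.]), array([305., 413.])] rod back/front [array([346., 263.]), array([282., 363.])]
203 [array([410., 216.]), array([302., 384.])] rod back/front [array([345., 233.]), array([280., 333.])]
```

View pics/c6.png

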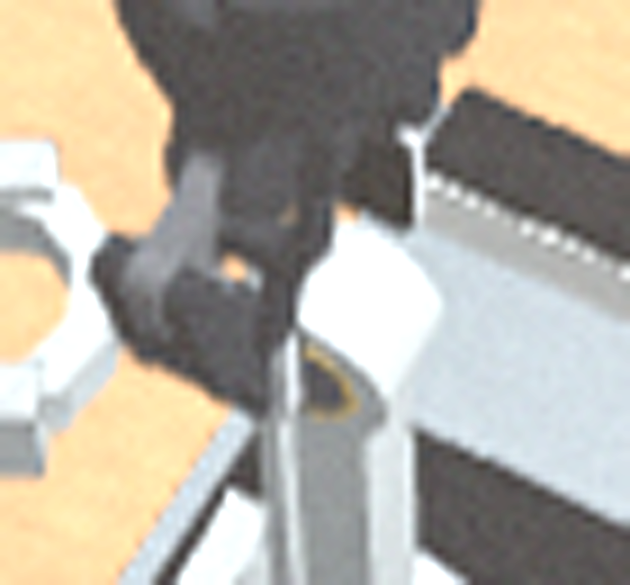

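The back pad covers the left part of the eye, and the front pad shows behind the small end, so the fingers straddle it as intended. I'll go 12 mm lower and narrow further. Then I'll swing the tool about the foot edge: rod-fixed TCP (18.5, 128) from the edge, so 2° per row is y -4.5, z -0.65.

Emit:
servo_tool --rows '[[50,[2,0,6],[0,0,0]],[47,[2,0,6],[0,0,0]],[44,[0,0,0],[0,0,0]],[42,[0,0,0],[0,0,0]],[42,[0,0,0],[0,0,0]]]'

```text
clock: 6.22
eef_pos: [649.1, -19.8, 140.7]
tcp_rot: [3.141, -0.0, 1.493]
contact_force: [-0.1, -0.1, 0.4]
opening: 0.487
```

Emit:
servo_tool --rows '[[42,[0,-4.5,-0.6],[-2,0,0]],[42,[0,-4.5,-0.6],[-2,0,0]],[42,[0,-4.5,-0.7],[-2,0,0]],[42,[0,-4.5,-0.7],[-2,0,0]],[42,[0,-4.5,-0.7],[-2,0,0]],[42,[0,-4.5,-0.7],[-2,0,0]]]'

```text
clock: 6.98
eef_pos: [621.9, -17.8, 142.5]
tcp_rot: [2.93, -0.0, 1.493]
contact_force: [0.1, 0.6, 0.1]
opening: 0.495
```

Run:
```python
from h import *
s=sense();print(s['clock'],s['eef_pos'],s['tcp_rot'],s['qpos'],s['contact_force'],s['opening'])
q=s['qpos'];t=q[1]+q[2]+q[4];r=np.hypot(*s['eef_pos'][:2]);z=s['eef_pos'][2]
dr=r-(25.73+432.84*np.sin(q[1])+496.19*np.sin(q[1]+q[2]));print("tool c",dr/np.sin(t), "pitch",np.degrees(np.pi-t))
s=grab_frame("scene")[180:320,230:370]
cv2.imwrite("pics/c7.png",cv2.convertScaleAbs(cv2.resize(s[30:115,30:110],None,fx=7,fy=7,interpolation=cv2.INTER_CUBIC),alpha=1.4,beta=30))
```

```text
6.975 [621.8955972  -17.77761134 142.51008994] [ 2.93037465e+00 -8.81123021e-06  1.49329757e+00] [-0.02411737  0.28991026  1.86630503 -0.015983    0.77451479  0.06362357] [0.0560171  0.60035848 0.11777731] 0.4945830705864144
tool c 282.4632499429476 pitch 12.081535957843482
```

View pics/c7.png

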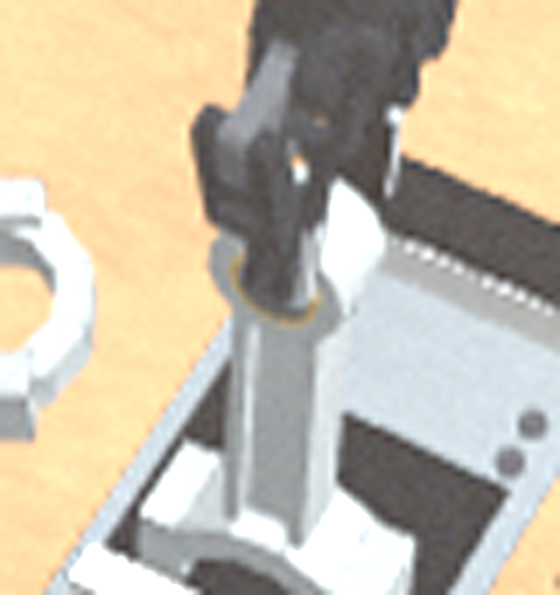

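The picture shows the fingers on both sides of the small end, with the back finger tip at the lower rim of the eye at (280,300). The rod is starting to lean. Now I'll work out the rest of the path and what the arm can reach.

```bash
cat > plan.py <<'E'
import numpy as np
D=np.radians
def q5(X,Z,ph,c=282,h=266): # X world, returns q2,q3,q5 deg
    x=X-c*np.sin(D(ph))-25.7;z=Z+c*np.cos(D(ph))-h
    d=np.hypot(x,z);a,b=432.8,496.2
    q3=np.pi-np.arccos((a*a+b*b-d*d)/2/a/b);al=np.arccos((a*a+d*d-b*b)/2/a/d)
    q2=np.arctan2(x,z)-al
    return np.degrees([q2,q3,np.pi-D(ph)-q2-q3]).round()
Ex=630.
def tcp(th,ph,g,Lp):
    t,p=D(th),D(ph)
    K=np.array([Ex+2*np.cos(t)-191*np.sin(t),12+191*np.cos(t)+2*np.sin(t)])
    return K+Lp*np.array([np.sin(p),-np.cos(p)])+g/2*np.array([np.cos(p),np.sin(p)])
if __name__=="__main__":
    for ph in(15,20,25,30):
        for th in(40,60,78):
            P=tcp(th,ph,80,55);print(ph,th,P.round(),q5(*P,ph))
    print(tcp(12,12,42,63))
E
python3 plan.py
```

```text
15 40 [562. 117.] [  9. 118.  37.]
15 60 [518.  66.] [ 10. 126.  29.]
15 78 [496.  11.] [ 14. 130.  21.]
20 40 [565. 122.] [  7. 121.  32.]
20 60 [522.  71.] [  8. 129.  24.]
20 78 [500.  16.] [ 13. 133.  15.]
25 40 [568. 127.] [  5. 124.  26.]
25 60 [525.  76.] [  6. 132.  18.]
25 78 [503.  21.] [ 11. 135.   8.]
30 40 [571. 132.] [  4. 127.  20.]
30 60 [528.  82.] [  4. 134.  11.]
30 78 [506.  26.] [ 10. 138.   2.]
[625.88469839 141.98486178]
```

Emit:
servo_tool --rows '[[42,[0,-4.5,-0.7],[-2,0,0]],[42,[0,-4.5,-0.7],[-2,0,0]],[42,[0,-4.5,-0.7],[-2,0,0]],[42,[0,-4.5,-0.7],[-2,0,0]],[42,[0,-4.5,-0.7],[-2,0,0]],[42,[0,-4.5,-0.7],[-2,0,0]],[42,[0,-4.5,-0.7],[-2,0,0]],[42,[0,-4.5,-0.7],[-2,0,0]]]'

```text
clock: 8.02
eef_pos: [586.0, -15.0, 135.8]
tcp_rot: [2.653, 0.0, 1.493]
contact_force: [-0.8, -0.1, -0.8]
opening: 0.491
```

```bash
cat >> plan.py <<'E'
    # phase B rows: ph=28, th from 31
    ph=28;p=D(ph);n=np.array([np.cos(p),np.sin(p)]);d=np.array([np.sin(p),-np.cos(p)])
    ths=np.r_[28,np.linspace(31,82,25)];f=np.clip((ths-28)/32,0,1);gs=42+42*f;Ls=63-8*f
    P=[tcp(*a) for a in zip(ths,[ph]*99,gs,Ls)]
    for i in range(1,len(P)):
        v=P[i]-P[i-1];print(f"th{ths[i]:.0f} g{gs[i]:.0f} y{v@n:.1f} z{v@d:.1f}",end=" | ")
    print(P[0],P[-1])
    from rig import sense;s=sense();print(s['clock'],s['eef_pos'],s['tcp_rot'],s['contact_force'],s['qpos'])
    from h import *
    s=grab_frame("scene")[180:320,230:370]
    cv2.imwrite("pics/c8.png",cv2.convertScaleAbs(cv2.resize(s[20:115,30:125],None,fx=6,fy=6,interpolation=cv2.INTER_CUBIC),alpha=1.4,beta=30))
E
python3 plan.py|tail -3
```

```text
[625.88469839 141.98486178]
th31 g46 y-8.0 z-0.6 | th33 g49 y-5.7 z-0.1 | th35 g52 y-5.7 z0.2 | th37 g54 y-5.6 z0.4 | th40 g57 y-5.6 z0.7 | th42 g60 y-5.5 z0.9 | th44 g63 y-5.5 z1.2 | th46 g65 y-5.4 z1.4 | th48 g68 y-5.3 z1.7 | th50 g71 y-5.2 z1.9 | th52 g74 y-5.1 z2.2 | th54 g77 y-5.0 z2.4 | th56 g79 y-4.9 z2.7 | th59 g82 y-4.8 z2.9 | th61 g84 y-5.2 z3.3 | th63 g84 y-5.9 z3.9 | th65 g84 y-5.8 z4.1 | th67 g84 y-5.6 z4.3 | th69 g84 y-5.5 z4.5 | th71 g84 y-5.3 z4.7 | th74 g84 y-5.1 z4.9 | th76 g84 y-4.9 z5.1 | th78 g84 y-4.7 z5.3 | th80 g84 y-4.5 z5.4 | th82 g84 y-4.3 z5.6 | [590.2154346  135.81513783] [504.04187993  11.71828645]
8.025 [586.01458387 -15.04536153 135.76916394] [2.65252379e+00 1.52062001e-04 1.49325684e+00] [-0.81402885 -0.13957203 -0.80834536] [-0.0063272   0.15481598  2.17265273 -0.10443757  0.32777693  0.16173097]
```

View pics/c8.png

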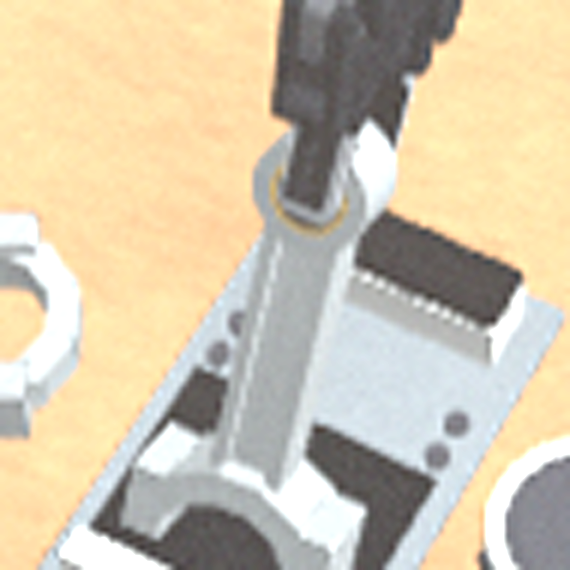

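The rod leans about 30° on the front finger, along the fixture, with a force of about 1 N. Now phase B: the tool tilt stays constant, the gap opens backwards, and the front finger follows the arc down.

Emit:
servo_tool --rows '[[45,[0,-5.7,-0.1],[0,0,0]],[48,[0,-5.7,0.2],[0,0,0]],[51,[0,-5.6,0.4],[0,0,0]],[54,[0,-5.6,0.7],[0,0,0]],[57,[0,-5.5,0.9],[0,0,0]],[60,[0,-5.5,1.2],[0,0,0]],[63,[0,-5.4,1.4],[0,0,0]]]'

```text
clock: 8.95
eef_pos: [553.7, -12.4, 113.0]
tcp_rot: [2.653, -0.0, 1.493]
contact_force: [-0.7, -0.1, -1.2]
opening: 0.729
```

```bash
cat > look.py <<'E'
from h import *
import sys
s=sense();print(s['clock'],s['eef_pos'],s['tcp_rot'],s['contact_force'],s['opening'],s['qpos'])
im=grab_frame("scene")
cv2.imwrite(f"pics/{sys.argv[1]}.png",cv2.convertScaleAbs(cv2.resize(im[190:300,255:365],None,fx=5.4,fy=5.4,interpolation=cv2.INTER_CUBIC),alpha=1.4,beta=30))
print([(round(b["conf"],2),w("scene",b["centre"]).round()) for b in boxes_of("scene","rod_eye")])
Ex=630
for th in range(30,85,6):
    t=np.radians(th);x=Ex+(17+15)*np.cos(t)-168*np.sin(t);z=12+168*np.cos(t)+(17+15)*np.sin(t)
    print(th,((px("scene",(x,-19.6-(x-555.5)*.077,z))-[255,190])*5.4).round(),end=" ")
E
python3 look.py c9
```

```text
8.95 [553.70828536 -12.39108501 112.95859465] [ 2.65305231e+00 -1.57726104e-07  1.49341372e+00] [-0.68465674 -0.07537743 -1.21474154] 0.728966952394415 [-3.50899974e-05  1.50701699e-01  2.25253702e+00 -1.45053146e-01
  2.53605744e-01  2.08804647e-01]
[(0.96, array([654., 243.,  87.])), (0.95, array([ 746., -187.,   81.])), (0.68, array([596., -15.,  81.]))]
30 [302. 227.] 36 [322. 206.] 42 [340. 189.] 48 [357. 177.] 54 [372. 169.] 60 [385. 165.] 66 [397. 165.] 72 [406. 169.] 78 [413. 177.] 84 [419. 188.]
```

View pics/c9.png

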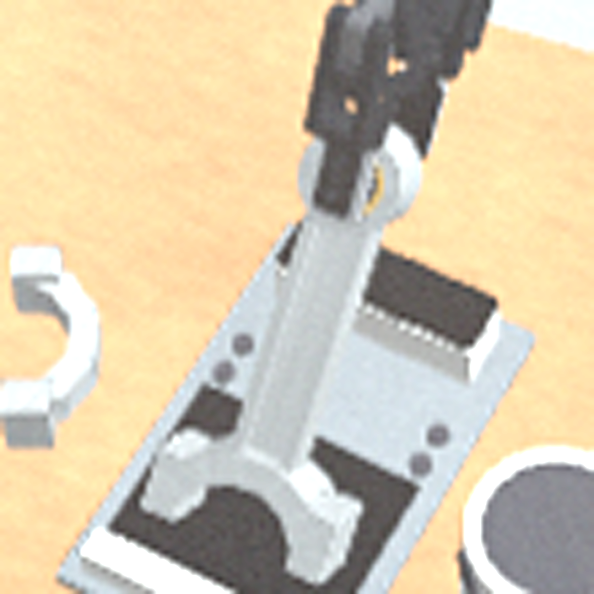

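The eye is at about (360,180) in the crop, which matches the predicted 47–48° lean, and the rod is straight along the fixture. I'll continue, withdrawing the fingers slightly for clearance.

Emit:
servo_tool --rows '[[66,[0,-5.3,1.2],[0,0,0]],[69,[0,-5.2,1.4],[0,0,0]],[72,[0,-5.1,1.7],[0,0,0]],[75,[0,-5.0,1.9],[0,0,0]],[78,[0,-4.9,2.2],[0,0,0]],[81,[0,-4.8,2.4],[0,0,0]],[84,[0,-5.0,2.8],[0,0,0]]]'

```text
clock: 9.93
eef_pos: [529.1, -10.5, 84.3]
tcp_rot: [2.653, -0.0, 1.493]
contact_force: [-1.1, -0.1, -2.1]
opening: 0.982
```

```bash
python3 look.py c10
```

```text
9.925 [529.14465247 -10.47689993  84.34295041] [ 2.65293023e+00 -4.27868840e-05  1.49339762e+00] [-1.13818701 -0.06580806 -2.11360613] 0.9824055774978611 [ 0.00540592  0.17887346  2.3209023  -0.24699407  0.15933058  0.31715909]
[(0.85, array([ 745., -186.,   80.])), (0.61, array([655., 243.,  89.])), (0.6, array([580., -12.,  71.])), (0.51, array([ 663., -425.,   98.]))]
30 [302. 227.] 36 [322. 206.] 42 [340. 189.] 48 [357. 177.] 54 [372. 169.] 60 [385. 165.] 66 [397. 165.] 72 [406. 169.] 78 [413. 177.] 84 [419. 188.]
```

Emit:
servo_tool --rows '[[84,[0,-5.7,3.6],[0.3,0,0]],[84,[0,-5.6,3.8],[0.3,0,0]],[84,[0,-5.4,4.0],[0.3,0,0]],[84,[0,-5.3,4.2],[0.3,0,0]],[84,[0,-4.0,3.6],[0.3,0,0]]]'

```text
clock: 10.65
eef_pos: [514.8, -9.4, 55.1]
tcp_rot: [2.68, 0.0, 1.493]
contact_force: [-3.0, 0.1, -1.8]
opening: 0.986
```

```bash
python3 look.py c11
```

```text
10.65 [514.80562103  -9.39068832  55.06428992] [2.67987828e+00 3.69594666e-05 1.49346174e+00] [-2.96511449  0.05377977 -1.78807658] 0.986118515295389 [ 0.00662867  0.23230267  2.34673744 -0.35139562  0.10885042  0.42467175]
[(0.85, array([ 749., -186.,   79.])), (0.77, array([577., -13.,  55.])), (0.66, array([653., 245.,  91.]))]
30 [302. 227.] 36 [322. 206.] 42 [340. 189.] 48 [357. 177.] 54 [372. 169.] 60 [385. 165.] 66 [397. 165.] 72 [406. 169.] 78 [413. 177.] 84 [419. 188.]
```

Emit:
servo_tool --rows '[[84,[0,-3.2,3.0],[0.2,0,0]],[84,[0,-3.2,3.0],[0.2,0,0]],[84,[0,-3.1,3.1],[0.2,0,0]],[84,[0,-3.1,3.1],[0.2,0,0]],[84,[0,-3,3.1],[0.2,0,0]]]'

```text
clock: 11.38
eef_pos: [508.8, -8.7, 35.2]
tcp_rot: [2.695, -0.001, 1.494]
contact_force: [-0.5, -0.5, -0.3]
opening: 0.982
```

```bash
python3 look.py c12
```

```text
11.375 [508.78531836  -8.70545344  35.22383047] [ 2.69513046e+00 -5.03275693e-04  1.49362163e+00] [-0.45009201 -0.50166993 -0.26623256] 0.9822369305202188 [ 0.00684226  0.27606846  2.35763939 -0.51870865  0.07223819  0.59361596]
[(0.83, array([652., 242.,  89.])), (0.79, array([ 748., -187.,   76.])), (0.64, array([583., -17.,  52.])), (0.55, array([397., 381.,  24.]))]
30 [302. 227.] 36 [322. 206.] 42 [340. 189.] 48 [357. 177.] 54 [372. 169.] 60 [385. 165.] 66 [397. 165.] 72 [406. 169.] 78 [413. 177.] 84 [419. 188.]
```

Emit:
servo_tool --rows '[[85,[0,-2,0],[0,0,0]],[85,[0,-2,0],[0,0,0]],[85,[0,0,0],[0,0,0]]]'

```text
clock: 11.85
eef_pos: [504.2, -8.6, 33.3]
tcp_rot: [2.696, 0.0, 1.494]
contact_force: [-0.6, -0.4, 0.2]
opening: 0.996
```

```bash
python3 look.py c13
python3 - <<'E'
import cv2,numpy as np
a=cv2.imread('pics/c12.png').astype(int);b=cv2.imread('pics/c13.png').astype(int)
d=abs(a-b).max(2)>60;ys,xs=np.nonzero(d);print(d.sum(),np.percentile(xs,[5,50,95]),np.percentile(ys,[5,50,95]))
# shank/foot region
print(d[250:,:].sum())
E
```

```text
11.85 [504.16509858  -8.55406098  33.33766421] [2.69647938e+00 4.91999002e-05 1.49359126e+00] [-0.59608797 -0.38994485  0.1962754 ] 0.9955545870373103 [ 0.00783895  0.27602655  2.36660201 -0.58574626  0.06628454  0.66150466]
[(0.87, array([578., -16.,  53.])), (0.69, array([ 745., -184.,   82.])), (0.69, array([653., 246.,  92.]))]
30 [302. 227.] 36 [322. 206.] 42 [340. 189.] 48 [357. 177.] 54 [372. 169.] 60 [385. 165.] 66 [397. 165.] 72 [406. 169.] 78 [413. 177.] 84 [419. 188.] 2847 [352.  398.  530.7] [ 34.  129.  240.7]
4
```

Force is about zero and the rod does not move with the finger, so it rests on the pad. I'll withdraw along the tool axis.

Emit:
servo_tool --rows '[[85,[0,0,-5],[0,0,0]],[85,[0,0,-10],[0,0,0]],[85,[0,0,-15],[0,0,0]],[85,[0,0,-20],[0,0,0]],[85,[0,-5,-25],[0,0,0]],[85,[0,-10,-30],[0,0,0]],[85,[0,-15,-30],[0,0,0]],[85,[0,0,0],[0,0,0]]]'

```text
clock: 12.95
eef_pos: [419.0, -1.8, 143.6]
tcp_rot: [2.694, -0.0, 1.494]
contact_force: [0.5, 0.1, 0.2]
opening: 0.991
```

Run:
```python
from h import *
s=sense();print(s['clock'],s['eef_pos'],s['contact_force'])
im=grab_frame("scene");t=grab_frame("top")
a=cv2.resize(im[190:320,250:390],None,fx=3.6,fy=3.6,interpolation=cv2.INTER_CUBIC);b=cv2.resize(t[170:300,265:345],None,fx=3.6,fy=3.6,interpolation=cv2.INTER_CUBIC)
cv2.imwrite("pics/end.png",cv2.convertScaleAbs(np.hstack([a,b]),alpha=1.3,beta=15))
def pt(p): return px("scene",p)-[250,190]
Ex=630
for th in(73,76,78,80):
    r=np.radians(th)
    for nm,X,Z in(("eyetop",15,168),("tipTop",15,191)):
        x=Ex+(17+X)*np.cos(r)-Z*np.sin(r);z=12+Z*np.cos(r)+(17+X)*np.sin(r);P=(x,-19.6-(x-555.5)*.077,z)
        print(th,nm,(pt(P)*3.6).round(),((px("top",P)-[265,170])*3.6+[504,0]).round())
```

```text
12.95 [418.99733366  -1.83899153 143.62242284] [0.51079433 0.12263493 0.22278632]
73 eyetop [290. 113.] [658. 412.]
73 tipTop [305.  83.] [655. 450.]
76 eyetop [292. 116.] [658. 419.]
76 tipTop [308.  87.] [654. 458.]
78 eyetop [294. 118.] [658. 424.]
78 tipTop [309.  89.] [654. 462.]
80 eyetop [295. 120.] [657. 428.]
80 tipTop [311.  92.] [653. 467.]
```

View pics/end.png

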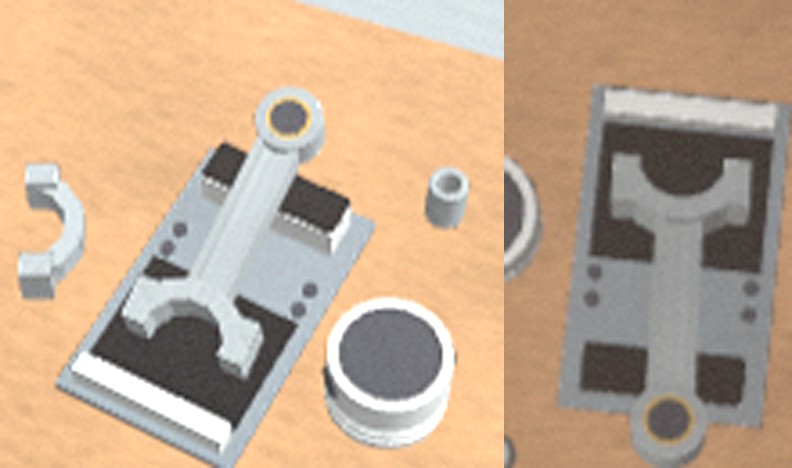

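The rod lies across the rest. The eye is at scene (288,119) and top (668,420), against predictions for 78° of (294,118) and (658,424). The foot is on the pad, and the piston, cap and socket look undisturbed. The fingers are clear, so I'm handing in.

```bash
python3 -c "
from rig import *;print(sign_off())"
```

```text
the job is handed in; nothing more can be done
None
```

The steel rod now lies on its side across the padded rest with its foot still on the pad, and I handed the job in at about 13 s of the 48 s allowed. I stood the open fingers on both sides of the small end and swung them about the foot's edge to about 28°. From there I eased the rod down on the rest-side finger until it lay on the rest, then withdrew the fingers. The rod was never gripped or lifted.

**Checks that agreed:**
- **Lean:** in the last picture the eye lies within about 3 pixels of where a 78° lean puts it, in both cameras. That is roughly 5 mm sideways, well inside the 35 mm limit.
- **Force:** it stayed at about 3.5 N or less at each reading, fell to about zero on landing, and was about zero after I withdrew the fingers.
- **Rod at rest:** its foot did not move when the finger moved away.
- **Other parts:** the piston, cap and socket look undisturbed in the final picture. The wrench, screwdriver, bottle and ring were outside that crop and I did not check them, though the arm crossed that side of the bench high up at the start.

**Checks that disagreed or failed:**
- **Finger height:** the finger tips looked about 20 to 30 mm higher in the scene camera than the given tool data suggested, so I lowered the tool by 12 mm before tipping.
- **Cameras:** the two cameras differed by about 4 to 10 mm across the bench.
- **Rod-eye detector:** its positions for the lying rod stayed at the middle of the visible rod rather than the eye, so I did not use them.

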